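# Load reducing spacers onto a sprung arbor

## Task

Thread the two loose spacers onto the upright arbor of the grey stand, the thick dark steel one first and the thinner brass one on top of it. Each grips the arbor, so feel for the arbor's tip and press each spacer fully home, flat against what lies below it, without forcing it. Let go of them and leave the jar and the tape roll where they stand.

Things in the scene. Friction and masses are not known exactly. Their poses are not given: they have to be found in the camera images.
- stand: Stand bolted to the bench: grey plate 110 x 110 x 12 mm with four cap screws, on it a fixed blue collar 74 mm across with a flat top. Origin: centre of the plate's underside, on the collar's axis; z up. Press spacers down with under 25 N: the contact forces of a spacer on stand and arbor added up (the springs' own squeeze, about 15 N, included), or between the spacers, must stay below 50 N.
- stand_seat (a point): Centre of the blue collar's flat top, 40 mm above the bench, on the stand's axis: the seat of the first spacer. A vertical 16 mm steel arbor rises from it out of a locked eccentric bush: the arbor's axis is 6 mm from the stand's axis, in a direction that differs each time and is not reported; find it by feel or sight.
- stand_tip (a point): Point on the stand's axis level with the arbor's flat tip, 95 mm above the bench; the tip itself is 6 mm beside it. The arbor is 16 mm thick up to 92 mm, then chamfered to 13 mm at the tip. Three dark leaf springs on its sides, 45 to 90 mm above the bench, stand proud to 20 mm across; a spacer drags on them with 4 to 12 N all the way down and its weight does not carry it home.
- spacer_thick: Thick plain dark steel spacer ring, 58 mm outside diameter, 18 mm bore, 24 mm thick, about 0.16 kg, lying flat on the bench. Origin: centre of its underside; z along the bore, up. Home first, its underside on the blue collar (40 mm above the bench).
- spacer_thin: Thinner brass spacer ring, 48 mm outside diameter, 18 mm bore, 18 mm thick, about 0.11 kg, lying flat on the bench. Origin: centre of its underside; z along the bore, up. Home second, its underside on the thick spacer (64 mm above the bench).
- jar_blue: Bystander: jar with a blue cap, 68 mm across, 96 mm tall. Origin: centre of its underside.
- tape_roll: Bystander: brown tape roll lying flat, 84 mm across, 24 mm high. Origin: centre of its underside.
Mind the look-alikes: they are no part of the job. What is shaped like the stand but pink is not meant.

How it is judged:
By the outcome, as a careful person would: the job done as asked, in the order asked, and still so for the second after the job is handed in, with the robot touching nothing.
It also fails if it takes over 72 s, if anything falls off the work surface, if the arm or the gripper's body presses on something with over 40 N, if the wrist force passes 120 N, or if a joint passes its speed limit or range.

## Robot

A 7-joint arm with a two-finger parallel gripper is mounted at the origin on a cart in front of the work surface, level with it; the furniture and walls round the work are solid. World frame = base frame: x ahead of the robot, y to its left, z up, the work surface at z = 0. Lengths are in m, angles in rad, forces in N, time in s.
With the tool pointing down it reaches from about 0.35 to 0.9 m from the base axis. Payload 8.1 kg.
Tool frame: the origin (TCP) lies at the centre of the arm's flange, where the gripper is bolted on; the fingertips stand 178 mm ahead of it and the grasp point (between the pads) lies 159 mm ahead of it; z points along the fingers, y is the line along which they close (so a half turn about z gives the same grasp; the last joint's range is limited). The gripper opens to 92 mm and grips with 3 to 60 N. Pads are 19 mm wide; open, the fingers measure 130 mm over their backs; the gripper's body (75 mm by 190 mm) begins 47 mm behind the grasp point.
Start: joints at [-1.356, 0.434, 0.025, 1.573, -0.012, 1.134, -0.075], TCP at [0.195, 0.594, 0.405] pointing down, gripper open.
Joint ranges: [-2.62, 2.62], [-0.44, 2.09], [-1.27, 1.32], [0.08, 2.57], [-1.32, 4.46], [0.12, 2], [-2.74, 2.74]. Speed limits (rad/s): [2.22, 2.22, 3.01, 3.01, 3.14, 3.14, 3.14].

## Interface

Orientations are given as a rotation vector (axis times angle).
In Python, from cell import arm gives the robot as it stands. The module is installed in compiled form; this text tells all that it offers.
- The arm moves only by the shell command python3 -m inch 'ROWS' [FORCE]. ROWS is text: rows parted by semicolons, each of 5 numbers parted by spaces: the shift along the tool's x, y, z in m, then the turn about the tool's z in rad, then the finger opening in m, from 0 to 0.0918. In form: x y z roll fingers; .... A call has 1 to 5 rows; each row is the pose to reach, as a shift and turn from the pose commanded when the call began, along the tool's axes at that moment; what a row does not reach only later rows make up. A row lasts 1/10 s, in which the tool goes at most 50 mm and 8.59 degrees, less where a joint would pass 70% of its speed; a pose out of reach is approached as far as the arm can. A call with a gripper value outside its range is refused whole. The fingers move at their own pace and stop on an object; FORCE is the grip in N (left out, the last holds). Time passes only in rows, so rows that repeat a pose let the fingers close. It gives the time, the measured TCP pose, the force, the opening and the grip force at its end, in the units of the state.
- arm.observe(): the state, without advancing time (a new reading comes with each control period).
- arm.get_image(name): name is "scene" or "top"; returns the picture (400x640x3 uint8, red, green, blue); there is no depth.
- arm.get_calibration(name): a dict with "intrinsics" (3x3 intrinsics, pixels), "distortion" ([k1, k2, p1, p2, k3] as OpenCV has them; the pictures are not rectified), "pose" (4x4, takes a point from camera to world coordinates). Camera axes: x right, y up, looking along -z (the intrinsics and any distortion apply to the point x, -y, -z); pixel columns grow to the right and rows downward; lengths in m; the calibration is good to about 2 mm. A picture is of the moment at which its call begins. get_calibration takes no time and is no camera call.
- arm.sign_off(): hands the job in; it is judged then, once.
Trained networks look in the newest picture that a camera, given by its name, has taken for a name from the list of things; names that differ only in an ending like _2 or _b are one class to them, and where a whole thing is asked for, a point or a joint stands for the part that bears it (a point fixed in the world has none). Each returns a list of dicts, best first, with "conf" (0 to 1); they miss things now and then, are a little off and sometimes report something else, mostly with a low value. They report only what shows in the picture. A call takes as long as a camera call. They do not tell look-alikes from the thing itself.
- arm.look_for(camera, query): "point" ([row, column] in pixels, amid what is visible of it).
- arm.silhouettes(camera, query): "region" (400x640 bool, what is visible of it) and "point" ([row, column] in pixels, amid what is visible of it).
- arm.place_of(camera, query): "point" ([row, column] in pixels: a listed point, or the origin of a listed thing).
The state is a dict: "clock": time; "joints": joint angles; "dq": joint speeds; "joint_efforts": joint torques, N m; "position": TCP position; "ee_rot": TCP orientation; "force": force on the tool from outside, world axes, zero at the start; "ft_torque": the same for the moment, N m; "width": opening from 0.0 (shut) to 1.0 (fully open); "gripper_force": force on a finger pad.
Only numpy, scipy, OpenCV 4.12 (cv2) and the standard library are available. Lean on these libraries where they do the work, as an engineer would, in place of code of your own. Each camera call takes 0.05 s, during which the arm holds its last target. There are 200 camera calls.

## Working session

There is one attempt and no reset: what is moved stays moved. The work goes in short steps, Python scripts to look and compute and a shell command to move; the robot and the scene stay as the last step left them, time stands still between calls to the robot, and variables do not carry over. Pictures are saved under pics/ and viewed, at most 10 in all, crops included, and the job is handed in when it is done.

```bash
mkdir -p pics; cat > h.py <<'E'
import numpy as np, cv2
from cell import arm
from scipy.spatial.transform import Rotation as R
def ray(cam,rc):
    c=arm.get_calibration(cam);K=np.array(c['intrinsics']);D=np.array(c['distortion']);P=np.array(c['pose'])
    u=cv2.undistortPoints(np.array([[[rc[1],rc[0]]]],float),K,D)[0,0]
    d=P[:3,:3]@np.array([u[0],-u[1],-1]);return P[:3,3],d
def at(cam,rc,z):
    o,d=ray(cam,rc);return o+d*(z-o[2])/d[2]
def proj(cam,p):
    c=arm.get_calibration(cam);K=np.array(c['intrinsics']);D=np.array(c['distortion']);P=np.array(c['pose'])
    q=P[:3,:3].T@(np.atleast_2d(p)-P[:3,3]).T
    q=np.array([q[0],-q[1],-q[2]]).T
    return cv2.projectPoints(q.reshape(-1,1,3),np.zeros(3),np.zeros(3),K,D)[0][:,0,::-1]
def st():
    s=arm.observe();print('t',s['clock'],'pos',np.round(s['position'],4),'R',np.round(R.from_rotvec(s['ee_rot']).as_matrix(),3).tolist(),'f',np.round(s['force'],1),'w',s['width'],'gf',s['gripper_force']);return s
E
python3 - <<'E'
from h import *
np.set_printoptions(suppress=True,precision=4)
st()
for c in('scene','top'):
    im=arm.get_image(c);cv2.imwrite(f'pics/{c}0.png',im[:,:,::-1])
    print(c,np.array(arm.get_calibration(c)['pose'])[:3].tolist())
    for q,z in(('stand_seat',.04),('stand_tip',.095),('spacer_thick',0),('spacer_thin',0),('jar_blue',0),('tape_roll',0)):
        for r in arm.place_of(c,q)[:4]: print(c,q,np.round(r['point'],1),round(r['conf'],2),at(c,r['point'],z)[:2])
E
```

```text
t 0.0 pos [0.1953 0.5935 0.4039] R [[-0.95, 0.313, -0.0], [0.313, 0.95, -0.002], [-0.0, -0.002, -1.0]] f [ 0.1 -0.   0. ] w 0.9952937504914969 gf 0.0
scene [[0.746052362543738, 0.4046461436196467, -0.5288358637579863, -0.08629776261136991], [-0.6656101341034529, 0.4302610655052169, -0.6097856712723735, -0.7228806680148537], [-0.019209938097000598, 0.8069305508927419, 0.5903338583498713, 0.8362530007573814]]
scene stand_seat [240.6 348. ] 0.82 [ 0.5628 -0.0709]
scene stand_seat [158.2 270.1] 0.57 [0.6613 0.3884]
scene stand_seat [258.6 348.6] 0.57 [ 0.5178 -0.1192]
scene stand_tip [142.2 269.7] 0.82 [0.6674 0.3913]
scene stand_tip [224.2 352.1] 0.77 [ 0.568  -0.0789]
scene spacer_thick [204.7 265.4] 0.7 [0.5304 0.2416]
scene spacer_thin [309.8 361.5] 0.58 [ 0.452 -0.229]
scene jar_blue [185.9 308.1] 0.59 [0.6848 0.2299]
scene tape_roll [257.8 438.4] 0.58 [ 0.716  -0.2416]
top [[-0.009302555824445401, 0.9952087680989186, -0.09732918552092121, 0.4944360178330915], [-0.9998857646498657, -0.01041731380127723, -0.010951585443157726, 0.023272208603011497], [-0.011913022525209226, 0.09721618935238378, 0.9951919877200153, 1.1938509744325714]]
top stand_seat [214.3 358. ] 0.97 [ 0.5531 -0.0786]
top stand_seat [182.4 213.9] 0.72 [0.6608 0.3847]
top stand_tip [178.1 210.4] 0.67 [0.6664 0.3786]
top stand_tip [212.5 357.6] 0.56 [ 0.5558 -0.0726]
top spacer_thick [220.9 263.6] 0.76 [0.5364 0.2295]
top spacer_thin [246.6 404.9] 0.69 [ 0.448  -0.2333]
top jar_blue [176.5 259.5] 0.57 [0.6847 0.2442]
top tape_roll [169.8 405.9] 0.74 [ 0.7019 -0.2446]
top tape_roll [210.4 357.7] 0.61 [ 0.568  -0.0814]
```

View pics/top0.png

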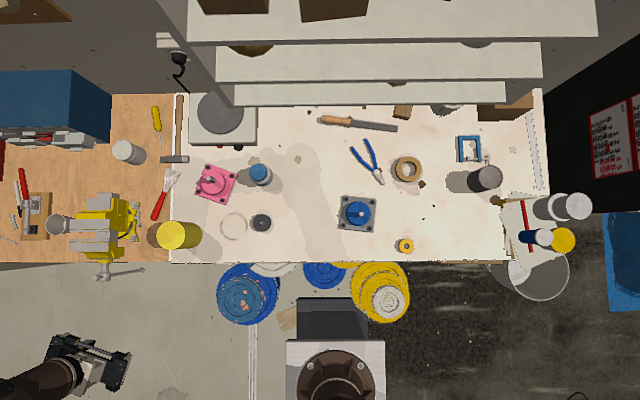

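View pics/scene0.png

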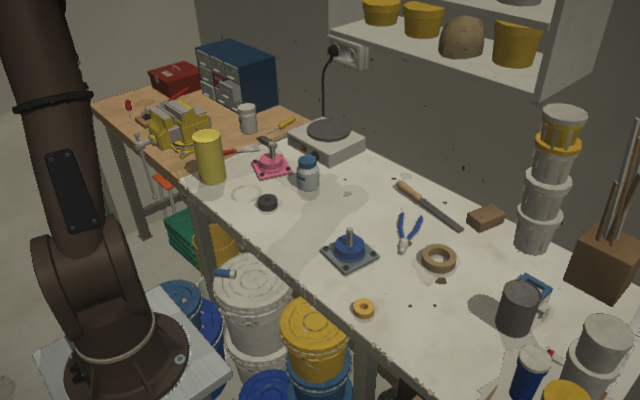

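```bash
cat > fit.py <<'E'
from h import *
from scipy.optimize import minimize
S=6
def rend(cam,parts,xy,box):
    # soft mask of vertical cylinders parts=[(r,z0,z1)], supersampled, in pixel box
    r0,r1,c0,c1=box;m=np.zeros(((r1-r0)*S,(c1-c0)*S),np.uint8)
    a=np.linspace(0,2*np.pi,60)
    for r,z0,z1 in parts:
        p=np.vstack([np.c_[xy[0]+r*np.cos(a),xy[1]+r*np.sin(a),np.full(60,z)] for z in(z0,z1)])
        q=(proj(cam,p)-[r0,c0]+.5)*S-.5
        cv2.fillConvexPoly(m,cv2.convexHull(np.round(q[:,::-1]*16).astype(np.int32)),255,shift=4)
    return cv2.resize(m,None,fx=1/S,fy=1/S,interpolation=cv2.INTER_AREA)/255.
def fit(cam,mask,parts,xy0):
    rr,cc=np.where(mask);box=(rr.min()-8,rr.max()+9,cc.min()-8,cc.max()+9)
    t=mask[box[0]:box[1],box[2]:box[3]].astype(float)
    f=lambda xy:((rend(cam,parts,xy,box)-t)**2).sum()
    r=minimize(f,xy0,method='Nelder-Mead',options=dict(initial_simplex=np.array(xy0)+np.array([[0,0],[.006,0],[0,.006]]),xatol=1e-4,fatol=.05))
    return r.x,r.fun,t.sum()
E
python3 - <<'E'
from fit import *
np.set_printoptions(suppress=True,precision=4)
for c in('scene','top'):
    im=arm.get_image(c)
    for q,parts,x0 in(('spacer_thick',[(.029,0,.024)],[.534,.235]),('spacer_thin',[(.024,0,.018)],[.45,-.231])):
        for s in arm.silhouettes(c,q)[:3]:
            m=s['region'].astype(np.uint8); fm=m.copy(); cs,_=cv2.findContours(m,cv2.RETR_EXTERNAL,cv2.CHAIN_APPROX_NONE); cv2.drawContours(fm,cs,-1,1,-1)
            print(c,q,s['conf'],s['point'],m.sum(),fm.sum(),*fit(c,fm,parts,x0))
    p=proj(c,[.557,-.076,.06])[0].astype(int); 
    q=proj(c,[.534,.235,.02])[0].astype(int); w=proj(c,[.45,-.231,.02])[0].astype(int)
    k=[cv2.resize(im[a[0]-32:a[0]+32,a[1]-32:a[1]+32,::-1],(n,n),interpolation=cv2.INTER_NEAREST) for a,n in((p,512),(q,256),(w,256))]
    cv2.imwrite(f'pics/{c}_crop.png',np.hstack([k[0],np.vstack(k[1:])])); print(c,'crop origin',p-32,q-32,w-32)
E
```

```text
scene spacer_thick 0.6 [204.1, 266.7] 287 287 [0.5318 0.233 ] 26.500130718954246 287.0
scene spacer_thin 0.7 [306.2, 363.8] 367 367 [ 0.4513 -0.2341] 26.278754325259516 367.0
scene crop origin [204 315] [167 235] [272 329]
top spacer_thick 0.51 [223.3, 262.2] 255 264 [0.5322 0.2353] 7.2585620915032685 264.0
top spacer_thin 0.65 [247.1, 406.0] 197 205 [ 0.4517 -0.2329] 5.895086505190312 205.0
top crop origin [180 325] [189 228] [214 373]
```

View pics/top_crop.png

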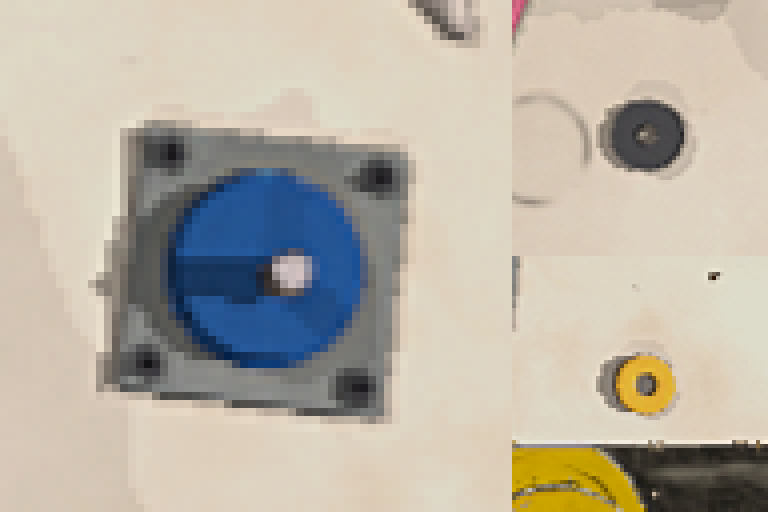

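View pics/scene_crop.png

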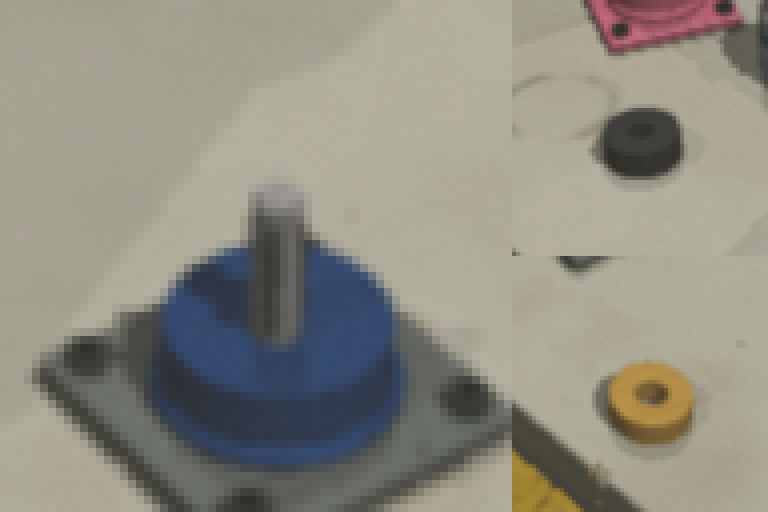

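```bash
python3 - <<'E'
from fit import *
np.set_printoptions(suppress=True,precision=4)
print('tip', at('top',[213.2,361.0],.095), at('scene',[227.7,349.5],.095))
c0=[.557,-.076]
for c in('scene','top'):
    im=arm.get_image(c);h=cv2.cvtColor(im,cv2.COLOR_RGB2HSV).astype(int)
    def run(n,m,xyz,parts,rad=22):
        p=proj(c,xyz)[0].astype(int);k=np.zeros((400,640),np.uint8);s=np.s_[p[0]-rad:p[0]+rad,p[1]-rad:p[1]+rad];k[s]=m[s]
        nb,l,stt,_=cv2.connectedComponentsWithStats(k);k=(l==1+stt[1:,4].argmax()).astype(np.uint8)
        cs,_=cv2.findContours(k,cv2.RETR_EXTERNAL,cv2.CHAIN_APPROX_NONE);cv2.drawContours(k,cs,-1,1,-1)
        print(c,n,*fit(c,k,parts,list(xyz[:2])))
        return k
    run('thin',((h[...,0]<30)&(h[...,1]>110)&(h[...,2]>70)).astype(np.uint8),[.4515,-.233,.01],[(.024,0,.018)],14)
    run('thick',(h[...,2]<105).astype(np.uint8),[.532,.234,.012],[(.029,0,.024)],14)
    run('collar',((h[...,0]>95)&(h[...,0]<125)&(h[...,1]>110)).astype(np.uint8),[.555,-.076,.03],[(.037,.016,.04)]+([(.008,.04,.095)] if 0 else []))
E
```

```text
tip [ 0.5535 -0.0829  0.095 ] [ 0.5539 -0.0842  0.095 ]
scene thin [ 0.4529 -0.2326] 42.204798154555945 345.0
scene thick [0.5308 0.2339] 17.373302575932335 301.0
scene collar [ 0.5747 -0.0643] 354.918308342945 273.0
top thin [ 0.4513 -0.2343] 11.856685890042291 176.0
top thick [0.5311 0.2346] 14.399108035371011 253.0
top collar [ 0.5561 -0.0775] 24.619469434832755 475.0
```

```bash
R1='x'; python3 -m inch '-0.432 -0.236 0 0 0.085;-0.432 -0.236 0 0 0.085;-0.432 -0.236 0 0 0.085;-0.432 -0.236 0 0 0.085;-0.432 -0.236 0 0 0.085' 20; python3 - <<'E'
from h import *
print(st()['joints'])
E
```

```text
clock: 1.6
position: [0.3674, 0.4096, 0.405]
ee_rot: [0.497, 3.102, 0.001]
force: [1.6, -0.1, -0.6]
width: 0.924
gripper_force: 0.0
t 1.6 pos [0.3674 0.4096 0.405 ] R [[-0.95, 0.312, 0.0], [0.312, 0.95, 0.0], [-0.0, 0.001, -1.0]] f [ 1.6 -0.1 -0.6] w 0.92391459218266 gf 0.0
[-1.00698643  0.3117324   0.09134418  1.76279389 -0.03193324  1.06787568
  0.34844696]
```

```bash
python3 -m inch '-0.210 -0.115 0.1 -0.2 0.075;-0.210 -0.115 0.1 -0.2 0.075;-0.210 -0.115 0.1 -0.2 0.075;-0.210 -0.115 0.1 -0.2 0.075;-0.210 -0.115 0.1 -0.2 0.075' 20; python3 - <<'E'
from h import *
print(st()['joints'])
E
```

```text
clock: 2.1
position: [0.5234, 0.243, 0.3088]
ee_rot: [0.185, 3.136, 0.001]
force: [0.6, 1.2, 0.4]
width: 0.82
gripper_force: 0.0
t 2.1 pos [0.5234 0.243  0.3088] R [[-0.993, 0.117, 0.001], [0.117, 0.993, 0.0], [-0.001, 0.001, -1.0]] f [0.6 1.2 0.4] w 0.8203447638831259 gf 0.0
[-0.60925763  0.45306791  0.11358915  1.81369678 -0.06469438  0.87760554
  0.98746818]
```

```bash
python3 -m inch '0 0 0.05 0 0.075;0 0 0.05 0 0.075;0 0 0.05 0 0.075;0 0 0.05 0 0.075'
```

```text
clock: 2.5
position: [0.5224, 0.2458, 0.2612]
ee_rot: [0.182, 3.135, 0.003]
force: [-0.1, 0.6, -0.4]
width: 0.819
gripper_force: 0.0
```

```bash
python3 -m inch '-0.010 -0.010 0.02 0 0.075;-0.010 -0.010 0.04 0 0.075;-0.010 -0.010 0.055 0 0.075;-0.010 -0.010 0.055 0 0.075;-0.010 -0.010 0.055 0 0.075'
```

```text
clock: 3.0
position: [0.5314, 0.2343, 0.2061]
ee_rot: [0.183, 3.134, 0.002]
force: [0.4, -0.5, 0.3]
width: 0.817
gripper_force: 0.0
```

```bash
python3 -m inch '0 0 0.025 0 0.075;0 0 0.025 0 0.075;0 0 0.025 0 0.05;0 0 0.025 0 0.05;0 0 0.025 0 0.05' 8; python3 -m inch '0 0 0 0 0.05;0 0 0 0 0.05;0 0 0 0 0.05'
```

```text
clock: 3.5
position: [0.5315, 0.2336, 0.1806]
ee_rot: [0.185, 3.135, 0.002]
force: [-0.7, 0.6, 5.4]
width: 0.628
gripper_force: 8.0
clock: 3.8
position: [0.5315, 0.2336, 0.1805]
ee_rot: [0.185, 3.135, 0.002]
force: [-1.7, 0.5, 7.0]
width: 0.63
gripper_force: 8.0
```

```bash
python3 -m inch '0 0 0 0 0.075;0 0 -0.002 0 0.075;0 0 -0.002 0.15 0.075;0 0 -0.002 0.3 0.075;0 0 -0.002 0.45 0.075' ; python3 -m inch '0 0 0 0.15 0.075;0 0 0 0.3 0.075;0 0 0 0.45 0.075;0 0 0 0.6 0.075;0 0 0 0.75 0.075';python3 -m inch '0 0 0 0.15 0.075;0 0 0 0.3 0.075;0 0 0 0.37 0.075;0 0 0 0.37 0.075'; python3 -m inch '0 0 0 0 0.05;0 0 0 0 0.05;0 0 0 0 0.05;0 0 0 0 0.05;0 0 0 0 0.05' 20
```

```text
clock: 4.3
position: [0.5311, 0.2332, 0.1815]
ee_rot: [-0.89, -3.013, -0.0]
force: [0.3, 0.8, 0.0]
width: 0.816
gripper_force: 0.0
clock: 4.8
position: [0.531, 0.2334, 0.1815]
ee_rot: [-1.931, -2.478, -0.0]
force: [-0.2, -0.3, 0.3]
width: 0.818
gripper_force: 0.0
clock: 5.2
position: [0.5309, 0.2336, 0.1812]
ee_rot: [2.348, 2.087, -0.001]
force: [-0.1, -0.3, 0.4]
width: 0.822
gripper_force: 0.0
clock: 5.7
position: [0.5311, 0.2332, 0.1814]
ee_rot: [-2.347, -2.088, -0.0]
force: [0.1, 1.0, 0.8]
width: 0.63
gripper_force: 20.0
```

```bash
python3 -m inch '0 0 -0.04 0 0.05;0 0 -0.09 0 0.05;0 0 -0.14 0 0.05;-0.05 0.01 -0.14 0 0.05;-0.09 0.018 -0.14 0 0.05' 30;python3 -m inch '-0.04 0.007 0 0 0.05;-0.09 0.016 0 0 0.05;-0.14 0.025 0 0 0.05;-0.18 0.034 0 0 0.05;-0.21 0.040 0 0 0.05';python3 -m inch '0 0 0 0 0.05;0 0 0 0 0.05'
```

```text
clock: 6.2
position: [0.5387, 0.1414, 0.3229]
ee_rot: [2.343, 2.091, 0.005]
force: [0.4, -1.5, -2.0]
width: 0.629
gripper_force: 30.0
clock: 6.7
position: [0.5532, -0.0749, 0.3215]
ee_rot: [2.35, 2.084, -0.001]
force: [-0.0, 0.6, -1.5]
width: 0.631
gripper_force: 30.0
clock: 6.9
position: [0.5534, -0.0722, 0.3211]
ee_rot: [-2.349, -2.085, 0.0]
force: [0.4, 0.8, -1.7]
width: 0.627
gripper_force: 30.0
```

```bash
python3 -m inch '-0.012 0.0015 0 0 0.05;-0.012 0.0015 0.02 0 0.05;-0.012 0.0015 0.036 0 0.05;-0.012 0.0015 0.036 0 0.05'; python3 -m inch '0 0 0.004 0 0.05;0 0 0.007 0 0.05;0 0 0.009 0 0.05;0 0 0.011 0 0.05;0 0 0.011 0 0.05'
```

```text
clock: 7.3
position: [0.553, -0.0826, 0.2835]
ee_rot: [-2.344, -2.088, 0.004]
force: [-1.1, 0.0, -1.6]
width: 0.629
gripper_force: 30.0
clock: 7.8
position: [0.5537, -0.0835, 0.2743]
ee_rot: [-2.347, -2.088, -0.0]
force: [-0.9, -0.5, -1.1]
width: 0.632
gripper_force: 30.0
```

```bash
python3 -m inch '0 0 0.001 0 0.05;0 0 0.002 0 0.05;0 0 0.002 0 0.05'; python3 -m inch '0 0 0.001 0 0.05;0 0 0.002 0 0.05;0 0 0.002 0 0.05'
```

```text
clock: 8.1
position: [0.5536, -0.0835, 0.2722]
ee_rot: [-2.347, -2.087, 0.0]
force: [-1.8, 0.5, -2.2]
width: 0.627
gripper_force: 30.0
clock: 8.4
position: [0.5536, -0.0835, 0.2701]
ee_rot: [-2.347, -2.087, 0.001]
force: [-1.1, -0.4, -1.2]
width: 0.631
gripper_force: 30.0
```

```bash
python3 -m inch '0 0 0.001 0 0.05;0 0 0.002 0 0.05;0 0 0.003 0 0.05;0 0 0.003 0 0.05'; python3 -m inch '0 0 0.001 0 0.05;0 0 0.002 0 0.05;0 0 0.003 0 0.05;0 0 0.004 0 0.05'
```

```text
clock: 8.8
position: [0.5536, -0.0835, 0.2671]
ee_rot: [-2.347, -2.087, 0.0]
force: [-1.4, 0.1, -1.3]
width: 0.628
gripper_force: 30.0
clock: 9.2
position: [0.5536, -0.0836, 0.2633]
ee_rot: [-2.348, -2.087, 0.0]
force: [-4.0, 0.1, 2.6]
width: 0.63
gripper_force: 30.0
```

```bash
python3 -m inch '0 -0.0004 0.001 0 0.05;0 -0.0004 0.002 0 0.05;0 -0.0004 0.003 0 0.05;0 -0.0004 0.004 0 0.05;0 -0.0004 0.005 0 0.05'; python3 -m inch '0 0 0.0015 0 0.05;0 0 0.003 0 0.05;0 0 0.0045 0 0.05;0 0 0.006 0 0.05'
```

```text
clock: 9.7
position: [0.5533, -0.0834, 0.2582]
ee_rot: [-2.347, -2.088, 0.0]
force: [-4.3, -0.0, 2.3]
width: 0.631
gripper_force: 30.0
clock: 10.1
position: [0.5533, -0.0835, 0.2521]
ee_rot: [-2.348, -2.088, 0.0]
force: [-4.1, -0.2, 3.5]
width: 0.632
gripper_force: 30.0
```

```bash
python3 -m inch '0 -0.0006 0.002 0 0.05;0 -0.0006 0.004 0 0.05;0 -0.0006 0.006 0 0.05;0 -0.0006 0.008 0 0.05;0 -0.0006 0.010 0 0.05'; python3 -m inch '0 0 0.002 0 0.05;0 0 0.004 0 0.05;0 0 0.006 0 0.05;0 0 0.008 0 0.05;0 0 0.010 0 0.05'
```

```text
clock: 10.6
position: [0.5529, -0.0835, 0.2423]
ee_rot: [2.347, 2.087, 0.001]
force: [-2.6, -1.6, 4.2]
width: 0.631
gripper_force: 30.0
clock: 11.1
position: [0.5528, -0.0834, 0.2322]
ee_rot: [2.347, 2.088, 0.0]
force: [-2.9, -2.1, 4.0]
width: 0.633
gripper_force: 30.0
```

```bash
python3 -m inch '0 0 0.002 0 0.05;0 0 0.004 0 0.05;0 0 0.006 0 0.05;0 0 0.008 0 0.05;0 0 0.009 0 0.05'; python3 -m inch '0 0 0.0004 0 0.05;0 0 0.0008 0 0.05;0 0 0.0008 0 0.05'
```

```text
clock: 11.6
position: [0.5528, -0.0834, 0.2231]
ee_rot: [2.348, 2.088, -0.0]
force: [-1.7, -1.0, 4.1]
width: 0.632
gripper_force: 30.0
clock: 11.9
position: [0.5528, -0.0834, 0.2225]
ee_rot: [2.348, 2.088, 0.0]
force: [-1.6, -2.0, 2.5]
width: 0.63
gripper_force: 30.0
```

```bash
python3 -m inch '0 0 0.0005 0 0.05;0 0 0.0005 0 0.05'; python3 -m inch '0 0 0.0005 0 0.05;0 0 0.0005 0 0.05'
```

```text
clock: 12.1
position: [0.5527, -0.0834, 0.222]
ee_rot: [2.348, 2.088, 0.0]
force: [-1.7, -2.0, 2.1]
width: 0.629
gripper_force: 30.0
clock: 12.3
position: [0.5527, -0.0834, 0.2215]
ee_rot: [2.348, 2.088, 0.0]
force: [-2.1, -1.4, 2.6]
width: 0.633
gripper_force: 30.0
```

```bash
python3 -m inch '0 0 0.0004 0 0.05;0 0 0.0004 0 0.05'
```

```text
clock: 12.5
position: [0.5528, -0.0834, 0.2213]
ee_rot: [-2.348, -2.088, -0.0]
force: [-3.4, -1.6, 6.2]
width: 0.63
gripper_force: 30.0
```

Contact starts at 0.2213, as expected. Now a gentle press to about 15–18 N.

```bash
python3 -m inch '0 0 0.0004 0 0.05;0 0 0.0004 0 0.05'
```

```text
clock: 12.7
position: [0.5527, -0.0835, 0.2213]
ee_rot: [-2.348, -2.087, -0.001]
force: [-5.4, -0.1, 12.5]
width: 0.627
gripper_force: 30.0
```

```bash
python3 -m inch '0 0 0.0004 0 0.05;0 0 0.0004 0 0.05'
```

```text
clock: 12.9
position: [0.5527, -0.0835, 0.2212]
ee_rot: [-2.348, -2.087, -0.001]
force: [-6.6, -0.4, 16.7]
width: 0.63
gripper_force: 30.0
```

```bash
python3 -m inch '0 0 -0.0006 0 0.05;0 0 -0.0006 0 0.075;0 0 -0.0006 0 0.075;0 0 -0.0006 0 0.075'; python3 -m inch '0 0 -0.02 0 0.075;0 0 -0.06 0 0.075;0 0 -0.11 0 0.075;-0.03 -0.015 -0.11 0 0.075;-0.06 -0.03 -0.11 0 0.075';  python3 -m inch '-0.04 -0.02 0 0 0.075;-0.08 -0.04 0.03 0 0.075;-0.10 -0.053 0.05 0 0.075;-0.10 -0.053 0.08 0 0.075;-0.10 -0.053 0.08 0 0.075'; python3 - <<'E'
from h import *
print(st()['joints'])
im=arm.get_image('scene');cv2.imwrite('pics/s2.png',cv2.resize(im[180:340,240:440,::-1],(800,640))[:600])
E
```

```text
clock: 13.3
position: [0.5529, -0.083, 0.2207]
ee_rot: [-2.347, -2.088, -0.0]
force: [-1.1, 0.4, -0.4]
width: 0.806
gripper_force: 0.0
clock: 13.8
position: [0.5165, -0.1392, 0.3322]
ee_rot: [2.342, 2.09, 0.004]
force: [0.3, -0.0, -0.2]
width: 0.816
gripper_force: 0.0
clock: 14.3
position: [0.4501, -0.2325, 0.2484]
ee_rot: [-2.346, -2.082, 0.004]
force: [0.4, 1.0, -0.5]
width: 0.816
gripper_force: 0.0
t 14.3 pos [ 0.4501 -0.2325  0.2484] R [[0.119, 0.993, -0.005], [0.993, -0.119, 0.002], [0.001, -0.005, -1.0]] f [ 0.4  1.  -0.5] w 0.8162993188759835 gf 0.0
[-0.08790282  0.50302223  0.62891562  2.06519982 -0.44703914  0.71370587
  0.70972005]
```

View pics/s2.png

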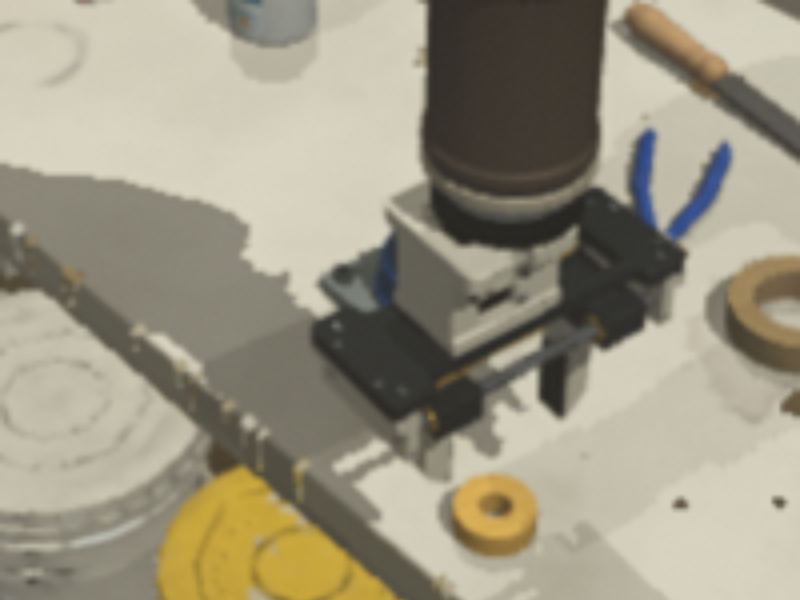

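```bash
python3 -m inch '-0.0016 0.0015 0.02 0 0.075;-0.0016 0.0015 0.04 0 0.075;-0.0016 0.0015 0.055 0 0.075;-0.0016 0.0015 0.065 0 0.075;-0.0016 0.0015 0.065 0 0.075'
```

```text
clock: 14.85
position: [0.4535, -0.2338, 0.1858]
ee_rot: [-2.346, -2.089, -0.0]
force: [-0.0, 0.4, 0.0]
width: 0.82
gripper_force: 0.0
```

```bash
python3 -m inch '0 0 0.001 0 0.04;0 0 0.001 0 0.04;0 0 0.001 0 0.04;0 0 0.001 0 0.04;0 0 0.001 0 0.04' 8
```

```text
clock: 15.35
position: [0.453, -0.2344, 0.1853]
ee_rot: [2.348, 2.087, 0.001]
force: [-1.3, 1.5, 5.2]
width: 0.516
gripper_force: 8.0
```

```bash
python3 -m inch '0 0 0 0 0.07;0 0 0.002 0 0.07;0 0 0.002 0.15 0.07;0 0 0.002 0.3 0.07;0 0 0.002 0.45 0.07' ; python3 -m inch '0 0 0 0.15 0.07;0 0 0 0.3 0.07;0 0 0 0.45 0.07;0 0 0 0.6 0.07;0 0 0 0.75 0.07';python3 -m inch '0 0 0.001 0.15 0.07;0 0 0.001 0.3 0.07;0 0 0.001 0.37 0.07;0 0 0.001 0.37 0.07;0 0 0.001 0.37 0.07'; python3 -m inch '0 0 0 0 0.04;0 0 0 0 0.04;0 0 0 0 0.04;0 0 0 0 0.04;0 0 0 0 0.04' 20
```

```text
clock: 15.85
position: [0.4529, -0.2344, 0.1827]
ee_rot: [-2.759, -1.503, -0.0]
force: [0.6, -0.6, 0.5]
width: 0.763
gripper_force: 0.0
clock: 16.35
position: [0.453, -0.2343, 0.1827]
ee_rot: [3.117, 0.388, -0.0]
force: [0.0, -1.1, -0.1]
width: 0.762
gripper_force: 0.0
clock: 16.85
position: [0.4529, -0.2343, 0.1817]
ee_rot: [3.136, -0.179, -0.001]
force: [-0.2, -0.1, 0.4]
width: 0.763
gripper_force: 0.0
clock: 17.35
position: [0.4529, -0.2344, 0.1819]
ee_rot: [-3.136, 0.182, -0.0]
force: [0.1, -0.2, 0.3]
width: 0.525
gripper_force: 20.0
```

```bash
python3 -m inch '0 0 -0.04 0 0.04;0 0 -0.09 0 0.04;0 0 -0.14 0 0.04;0.015 -0.03 -0.14 0 0.04;0.03 -0.06 -0.14 0 0.04' 30;python3 -m inch '0.02 -0.04 0 0 0.04;0.04 -0.08 0 0 0.04;0.052 -0.1015 0 0 0.04;0.052 -0.1015 0 0 0.04;0.052 -0.1015 0 0 0.04'
```

```text
clock: 17.85
position: [0.4901, -0.1784, 0.3236]
ee_rot: [-3.136, 0.186, -0.005]
force: [0.9, 0.3, -1.7]
width: 0.518
gripper_force: 30.0
clock: 18.35
position: [0.553, -0.0831, 0.3216]
ee_rot: [3.136, -0.181, -0.001]
force: [-0.5, 0.2, -1.5]
width: 0.515
gripper_force: 30.0
```

```bash
python3 -m inch '0 0.0004 0.015 0 0.04;0 0.0004 0.03 0 0.04;0 0.0004 0.036 0 0.04;0 0.0004 0.041 0 0.04;0 0.0004 0.041 0 0.04'; python3 -m inch '0 0 0.002 0 0.04;0 0 0.004 0 0.04;0 0 0.0055 0 0.04;0 0 0.0065 0 0.04;0 0 0.0065 0 0.04'
```

```text
clock: 18.85
position: [0.5527, -0.0842, 0.2801]
ee_rot: [-3.136, 0.184, 0.002]
force: [-0.0, -0.5, -1.2]
width: 0.518
gripper_force: 30.0
clock: 19.35
position: [0.5531, -0.0838, 0.2744]
ee_rot: [-3.136, 0.182, 0.0]
force: [-0.3, -0.7, -1.4]
width: 0.519
gripper_force: 30.0
```

```bash
python3 -m inch '0 0 0.001 0 0.04;0 0 0.0015 0 0.04;0 0 0.0015 0 0.04'; python3 -m inch '0 0 0.001 0 0.04;0 0 0.0015 0 0.04;0 0 0.0015 0 0.04'
```

```text
clock: 19.65
position: [0.553, -0.0838, 0.2728]
ee_rot: [-3.136, 0.183, 0.0]
force: [-0.1, 0.1, -0.7]
width: 0.522
gripper_force: 30.0
clock: 19.95
position: [0.553, -0.0838, 0.2713]
ee_rot: [-3.136, 0.183, 0.0]
force: [0.2, 0.7, -1.7]
width: 0.515
gripper_force: 30.0
```

On the arbor. Going down; home is at about TCP z = 0.2459.

```bash
python3 -m inch '0 0 0.001 0 0.04;0 0 0.002 0 0.04;0 0 0.003 0 0.04;0 0 0.004 0 0.04;0 0 0.005 0 0.04'; python3 -m inch '0 0 0.001 0 0.04;0 0 0.002 0 0.04;0 0 0.003 0 0.04;0 0 0.004 0 0.04'
```

```text
clock: 20.45
position: [0.553, -0.0839, 0.2663]
ee_rot: [-3.136, 0.182, 0.0]
force: [-0.7, 1.2, -0.8]
width: 0.517
gripper_force: 30.0
clock: 20.85
position: [0.5531, -0.0838, 0.2623]
ee_rot: [-3.136, 0.182, 0.0]
force: [-0.1, 0.6, 1.2]
width: 0.515
gripper_force: 30.0
```

```bash
python3 -m inch '0 0 0.0015 0 0.04;0 0 0.003 0 0.04;0 0 0.0045 0 0.04;0 0 0.006 0 0.04;0 0 0.007 0 0.04'; python3 -m inch '0 0 0.0015 0 0.04;0 0 0.003 0 0.04;0 0 0.0045 0 0.04;0 0 0.006 0 0.04;0 0 0.007 0 0.04'
```

```text
clock: 21.35
position: [0.5529, -0.0837, 0.2552]
ee_rot: [-3.136, 0.182, 0.001]
force: [-2.3, 3.1, 2.2]
width: 0.512
gripper_force: 30.0
clock: 21.85
position: [0.5529, -0.0839, 0.2482]
ee_rot: [-3.136, 0.183, 0.001]
force: [-4.5, 3.9, 3.0]
width: 0.514
gripper_force: 30.0
```

```bash
python3 -m inch '0 0 0.0007 0 0.04;0 0 0.0014 0 0.04;0 0 0.0014 0 0.04'; python3 -m inch '0 0 0.0004 0 0.04;0 0 0.0004 0 0.04'
```

```text
clock: 22.15
position: [0.5529, -0.0838, 0.2468]
ee_rot: [-3.136, 0.183, 0.001]
force: [-3.8, 3.0, 0.8]
width: 0.519
gripper_force: 30.0
clock: 22.35
position: [0.5529, -0.0839, 0.2465]
ee_rot: [-3.136, 0.183, 0.001]
force: [-3.0, 3.5, 1.6]
width: 0.514
gripper_force: 30.0
```

```bash
python3 -m inch '0 0 0.0004 0 0.04;0 0 0.0004 0 0.04';python3 -m inch '0 0 0.0004 0 0.04;0 0 0.0004 0 0.04'
```

```text
clock: 22.55
position: [0.5529, -0.0839, 0.2461]
ee_rot: [-3.136, 0.183, 0.001]
force: [-4.3, 3.8, 3.6]
width: 0.512
gripper_force: 30.0
clock: 22.75
position: [0.5529, -0.0839, 0.2459]
ee_rot: [-3.136, 0.183, 0.001]
force: [-5.1, 4.1, 5.5]
width: 0.519
gripper_force: 30.0
```

```bash
python3 -m inch '0 0 0.0004 0 0.04;0 0 0.0004 0 0.04'
```

```text
clock: 22.95
position: [0.5529, -0.084, 0.2459]
ee_rot: [-3.135, 0.183, 0.0]
force: [-6.2, 6.2, 9.9]
width: 0.52
gripper_force: 30.0
```

```bash
python3 -m inch '0 0 0.0004 0 0.04;0 0 0.0004 0 0.04'
```

```text
clock: 23.15
position: [0.5528, -0.084, 0.2458]
ee_rot: [-3.135, 0.183, -0.0]
force: [-7.1, 6.1, 16.3]
width: 0.515
gripper_force: 30.0
```

```bash
python3 -m inch '0 0 0.0002 0 0.04;0 0 0.0002 0 0.04'
```

```text
clock: 23.35
position: [0.5528, -0.0841, 0.2458]
ee_rot: [-3.135, 0.183, -0.0]
force: [-8.6, 6.2, 18.9]
width: 0.515
gripper_force: 30.0
```

```bash
python3 -m inch '0 0 -0.0008 0 0.04;0 0 -0.0008 0 0.07;0 0 -0.0008 0 0.07;0 0 -0.0008 0 0.07;0 0 -0.0008 0 0.07'; python3 -m inch '0 0 -0.02 0 0.07;0 0 -0.06 0 0.07;0 0 -0.11 0 0.07;0 -0.05 -0.11 0 0.07;0 -0.10 -0.11 0 0.07';  python3 -m inch '0 -0.05 0 0 0.07;0 -0.10 0 0 0.07;0 -0.12 0 0 0.07;0 -0.12 0 0 0.07'; python3 - <<'E'
from h import *
a=arm.get_image('scene')[195:275,310:390,::-1];b=arm.get_image('top')[180:244,325:389,::-1]
cv2.imwrite('pics/fin.png',np.hstack([cv2.resize(a,(400,400)),cv2.resize(b,(400,400))]))
x=.5525,-.0835
for z in(.04,.064,.082,.095): print(z,(proj('scene',[*x,z])[0]-[195,310])*5)
E
```

```text
clock: 23.85
position: [0.5533, -0.0842, 0.2457]
ee_rot: [3.136, -0.183, 0.001]
force: [0.1, -0.1, -0.8]
width: 0.752
gripper_force: 0.0
clock: 24.35
position: [0.5652, 0.0149, 0.3576]
ee_rot: [-3.135, 0.189, -0.007]
force: [0.3, 0.5, -1.1]
width: 0.762
gripper_force: 0.0
clock: 24.75
position: [0.5789, 0.1392, 0.3548]
ee_rot: [3.137, -0.172, -0.001]
force: [-0.6, -0.4, -0.3]
width: 0.765
gripper_force: 0.0
0.04 [249.40871591 192.80972217]
0.064 [212.74011859 193.4782399 ]
0.082 [184.65076973 193.98870434]
0.095 [164.04236016 194.36231326]
```

View pics/fin.png

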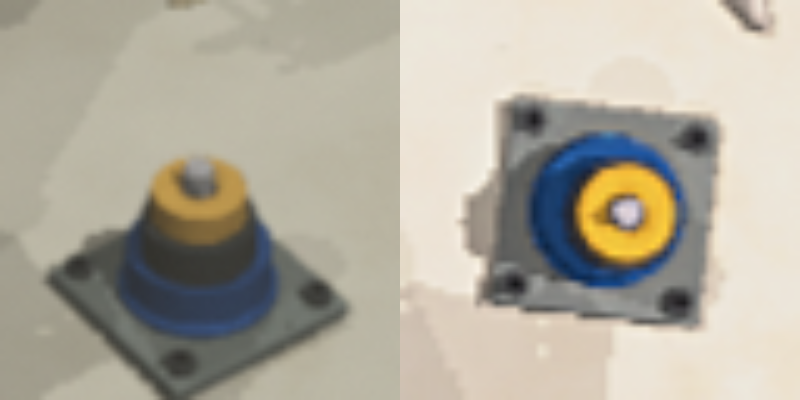

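Both spacers sit stacked flat on the blue collar: brass top at about (185,197) as predicted for z=82 mm, the dark ring beneath, and the arbor tip at (165,200).

```bash
python3 -c "
from cell import arm
print(arm.sign_off())"
```

```text
the job is handed in; nothing more can be done
None
```

The job is handed in: the thick steel spacer and then the brass one were pressed home on the blue stand's arbor with about 20 N each and released, and the jar and tape roll were not touched; the hand-in call gave no verdict.

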